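# Index and fill the third gap of the stone rack

## Robot

A 6-joint arm with a two-finger parallel gripper is mounted at the origin on a cart in front of the work surface, level with it; the furniture and walls round the work are solid. World frame = base frame: x ahead of the robot, y to its left, z up, the work surface at z = 0. Lengths are in m, angles in rad, forces in N, time in s.
With the tool pointing down it reaches from about 0.35 to 0.875 m from the base axis. Payload 4.2 kg.
Tool frame: the origin (TCP) lies midway between the tips of the shut fingers; the grasp point (between the pads) lies 19 mm behind it (manip.pinch_z is the distance from the TCP to the grasp point, in m); z points along the fingers, y is the line along which they close (so a half turn about z gives the same grasp; the last joint's range is limited). The gripper opens to 87 mm and grips with 3 to 60 N. Pads are 19 mm wide; open, the fingers measure 117 mm over their backs; the gripper's body (75 mm by 190 mm) begins 51 mm behind the grasp point.
Start: joints at [1.517, 0.385, 0.008, 0, -1.194, -0.259], TCP at [0.192, 0.595, 0.223] pointing down, gripper open.
Joint ranges: [-3.14, 3.14], [-1.21, 2.06], [-1.07, 1.41], [-3.16, 2.05], [-2.99, -0.16], [-3.1, 3.1]. Speed limits (rad/s): [2.79, 2.79, 3.14, 3.14, 3.14, 3.14].

## Interface

Orientations are given as a 3x3 rotation matrix whose columns are the frame's x, y, z axes.
In Python, from rig import manip, grab_frame gives the robot as it stands. The module is installed in compiled form; this text tells all that it offers.
- The arm moves only by the tool move_arm, never from a script. Its argument "rows" is one flat list of numbers, 5 for each row, row after row: the opening, from -1 (shut) to 1 (fully open), then the shift along the world's x, y, z in cm, then the turn about the world's z in units of 6 degrees (1.0 is 6 degrees). In form: [jaw, dx, dy, dz, yaw, jaw, dx, dy, dz, yaw, ...]. A call has 1 to 12 rows; each row shifts and turns the commanded pose from where the row before left it; what a row does not reach is not made up. A row lasts 1/10 s, in which the tool goes at most 50 mm and 8.59 degrees, less where a joint would pass 70% of its speed; a pose out of reach is approached as far as the arm can. A call with a gripper value outside its range is refused whole. The fingers move at their own pace and stop on an object; the grip force is fixed at half the most. Time passes only in rows, so rows that do not move let the fingers close. It gives the time, the measured TCP pose, the force, the opening and the grip force at its end, in the units of the state.
- manip.read_state(): the state, without advancing time (a new reading comes with each control period).
- grab_frame(name): name is "side" or "top"; returns a dict with "color" (400x640x3 uint8, blue, green, red), "depth" (400x640 float32, m along the optical axis (not along the pixel's ray), 0 where there is no reading), "fovy" (degrees; the focal length in pixels is half the picture's height over the tangent of half this angle, whatever the lens; pixels are square), "cx", "cy" (the principal point, pixels), "position" and "orientation" of the camera in the world. Camera axes: x right, y up, looking along -z (the intrinsics and any distortion apply to the point x, -y, -z); pixel columns grow to the right and rows downward; lengths in m; the calibration is good to about 2 mm. A picture is of the moment at which its call begins.
- manip.job_done(): hands the job in; it is judged then, once.
The state is a dict: "clock": time; "joint_pos": joint angles; "dq": joint speeds; "joint_efforts": joint torques, N m; "tool_pos": TCP position; "tcp_rot": TCP orientation; "force": force on the tool from outside, world axes, zero at the start; "moment": the same for the moment, N m; "opening": finger opening in m; "grasp_force": force on a finger pad.
Only numpy, scipy, OpenCV 4.12 (cv2) and the standard library are available. Lean on these libraries where they do the work, as an engineer would, in place of code of your own. Each camera call takes 0.05 s, during which the arm holds its last target. There are 200 camera calls.

## Task

Count the gaps of the wooden comb rack from its end with the tall post, full gaps included, and with a fingertip run the brass pointer along the rail until it stands over the middle of the third gap. Then push the whetstone lying in front of the rack lengthwise into that third gap until it is fully home against the back board, keeping it flat on the bench and never picking it up. Leave the other things where they are, including those in the other gaps.

Things in the scene. Friction and masses are not known exactly. Their poses are not given: they have to be found in the camera images.
- rack: Fixed wooden comb rack. Origin on the bench under its middle; x points from the open front into the gaps, y left, z up. Seven dividers 6 mm thick, 34 mm high, at y = 0, +-40, +-80, +-120 mm, from x = -48 mm (rounded noses) to 45 mm. Between them six gaps 34 mm wide, centres y = +-20, +-60, +-100 mm, without floor (the bench is the floor), open to the front
- rack_back (a point): Middle of the front face of the rack's back board, on the bench: rack x = 45 mm, y = 0. The board closes all gaps at the back and is 38 mm high
- rack_rail (a point): Middle of the round steel rail above the gaps, 10 mm thick, along rack y at rack x = 20 mm, axis 48 mm above the bench. Its end brackets (y = +-120 mm) are 58 mm high
- pointer (a joint): Position in m of the brass pointer that slides along the rail: 0 is over the middle of the rightmost gap (y = -100 mm of the rack), it grows to the left (rack +y), 0.04 per gap, 0.20 over the leftmost gap. It stays where it is left; friction about 1.5 N
- pointer_knob (a point): Middle of the upright dark steel knob on the pointer, 72 mm above the bench: a knob 14 mm across from 63 to 80 mm height (top 83 mm), on a thinner stem that stands on a brass block 22 x 22 mm which reaches from 40 to 56 mm height. The block's narrow tongue points to the front. Pushed sideways, the pointer slides along the rail
- tall_post: Turned wooden post, 100 mm high, 20 mm across the head, 24 mm across the foot, fixed just beyond one end of the rack (rack x = 0, y = +145 or -145 mm): the end from which the gaps are counted. Origin at its foot
- low_post: The same post but only 50 mm high, at the other end of the rack. Origin at its foot
- stone: The whetstone: a plain pale grey bar 26 x 102 x 21 mm, 0.08 to 0.17 kg, lying loose and flat on the bench in front of the rack, roughly parallel to the gaps. Origin in the middle of its underside; its y axis runs along its length, z up
- stone_center (a point): Centre of the whetstone, 10.5 mm above its underside. Fully home it is at rack x = -6 mm, and 12 mm of the stone still stand out of the gap
- dust_brush: Small brush, 22 x 86 x 34 mm, lying in one gap of the rack; leave it. Origin under its middle, length along its y
- cork_roller: Cork roller, 31 mm across, 75 mm long, lying in another gap; leave it. Origin under its middle, length along its y
- tin_box: Small dark card box, 40 x 54 x 24 mm, loose at the left front of the bench; leave it. Origin under its middle
- pliers: Red-handled pliers lying flat, 113 x 50 x 11 mm, to the right of the rack; leave them. Origin under their middle
- ring_blank: Gold ring blank, 20 mm across, 8 mm high, to the right of the rack; leave it. Origin under its middle
Mind the look-alikes: they are no part of the job. Leave any orange look-alike of the tall_post alone.

How it is judged:
By the outcome, as a careful person would: the job done as asked, in the order asked, and still so for the second after the job is handed in, with the robot touching nothing.
It also fails if it takes over 61 s, if anything falls off the work surface, if the arm or the gripper's body presses on something with over 40 N, if the wrist force passes 120 N, or if a joint passes its speed limit or range.

## Working session

There is one attempt and no reset: what is moved stays moved. The work goes in short steps, Python scripts to look and compute and a tool call to move; the robot and the scene stay as the last step left them, time stands still between calls to the robot, and variables do not carry over. Pictures are saved under pics/ and viewed, at most 10 in all, crops included, and the job is handed in when it is done.

Besides the shell and the picture viewer there is one more tool, called after "Call:" by a JSON object that holds its "name" and its "arguments". move_arm: Moves the arm, as the interface text tells. Its arguments: {"type":"object","properties":{"rows":{"type":"array","items":{"type":"number"}}},"required":["rows"]}

```bash
mkdir -p pics; cat > h.py <<'E'
import numpy as np, cv2, pickle
from rig import manip, grab_frame
def grab(n,tag):
    f=grab_frame(n); cv2.imwrite(f'pics/{tag}.png',f['color']); pickle.dump(f,open(f'pics/{tag}.pkl','wb')); return f
def load(tag): return pickle.load(open(f'pics/{tag}.pkl','rb'))
def foc(f): return 200/np.tan(np.radians(f['fovy'])/2)
def ray(f,u,v):
    F=foc(f); d=np.array([(u-f['cx'])/F,-(v-f['cy'])/F,-1.]); return np.array(f['orientation'])@d
def onz(f,u,v,z):
    p=np.array(f['position']); d=ray(f,u,v); return p+d*(z-p[2])/d[2]
def dep(f,u,v): return np.array(f['position'])+ray(f,u,v)*f['depth'][int(v),int(u)]
def proj(f,P):
    c=np.array(f['orientation']).T@(np.array(P)-f['position']); F=foc(f); return f['cx']+F*c[0]/-c[2], f['cy']-F*c[1]/-c[2]
E
python3 - <<'E'
from h import *
for n in('top','side'):
    f=grab(n,n+'0'); print(n,{k:v for k,v in f.items() if k not in('color','depth')})
s=manip.read_state(); print(s['clock'],s['tool_pos'],s['tcp_rot'],s['opening'])
E
```

```text
top {'fovy': 48.18186744348466, 'cx': 320.4482587182649, 'cy': 195.70914411836367, 'position': array([0.45290003, 0.06108302, 1.1579412 ]), 'orientation': array([[-0.02710956,  0.99636134, -0.08080313],
       [-0.99948057, -0.02560766,  0.01956601],
       [ 0.01742564,  0.08129158,  0.99653802]])}
side {'fovy': 42.24438371614913, 'cx': 317.10386922744203, 'cy': 197.59857537455912, 'position': array([ 0.4695422 , -1.0040403 ,  0.50690126]), 'orientation': array([[ 0.99740404,  0.00877945, -0.07147101],
       [-0.06932056,  0.38570593, -0.92001391],
       [ 0.01948957,  0.92258   ,  0.38531325]])}
0.1 [0.19214477 0.59418258 0.22159849] [[ 9.51429921e-01 -3.07864979e-01 -5.10779020e-04]
 [-3.07865393e-01 -9.51428178e-01 -1.82273529e-03]
 [ 7.51868089e-05  1.89145608e-03 -9.99998208e-01]] 0.08701623349232132
```

View pics/top0.png

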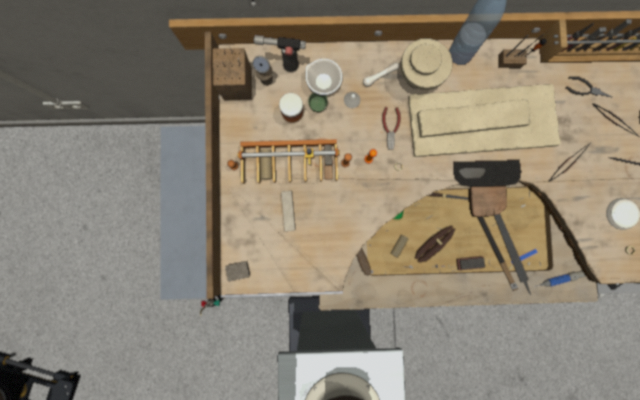

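View pics/side0.png

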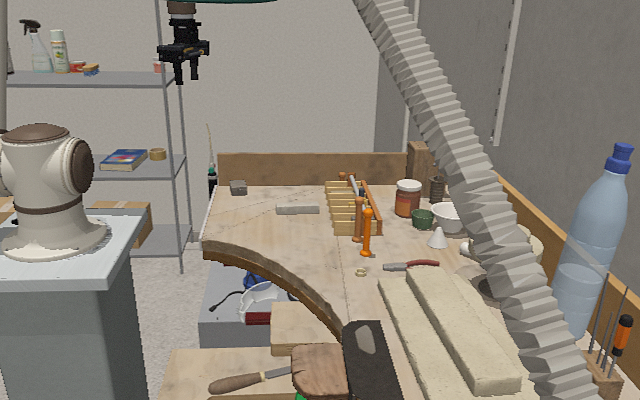

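The top view shows the rack at (290,162), the stone at (288,210) and the pointer near (310,155). Post candidates are wooden at (232,163), wooden at (347,158) and the orange look-alike at (371,154). I'll look at crops to tell the posts apart.

```bash
python3 - <<'E'
from h import *
t=load('top0');s=load('side0')
a=cv2.resize(t['color'][130:235,220:385],None,fx=4.8,fy=4.8,interpolation=cv2.INTER_CUBIC)
b=cv2.resize(s['color'][160:270,225:415],None,fx=4.2,fy=4.2,interpolation=cv2.INTER_CUBIC)
cv2.imwrite('pics/ca.png',a);cv2.imwrite('pics/cb.png',b)
for n,u,v in(('postL',232,163),('postR',347,158),('orange',371,154)): print(n,dep(t,u,v))
for n,u,v in(('near',359,202),('far',342,176),('orange',367,212),('knob',362,190)): print(n,dep(s,u,v))
E
```

```text
postL [0.63090948 0.2583175  0.04522756]
postR [ 0.62727779 -0.02552746  0.10152465]
orange [ 0.6358574  -0.08356066  0.09975465]
near [ 0.63098692 -0.03700996  0.091295  ]
far [0.6307289  0.2509615  0.04152623]
orange [ 0.63750784 -0.09813894  0.09630804]
knob [0.65255818 0.06059566 0.07848053]
```

View pics/ca.png

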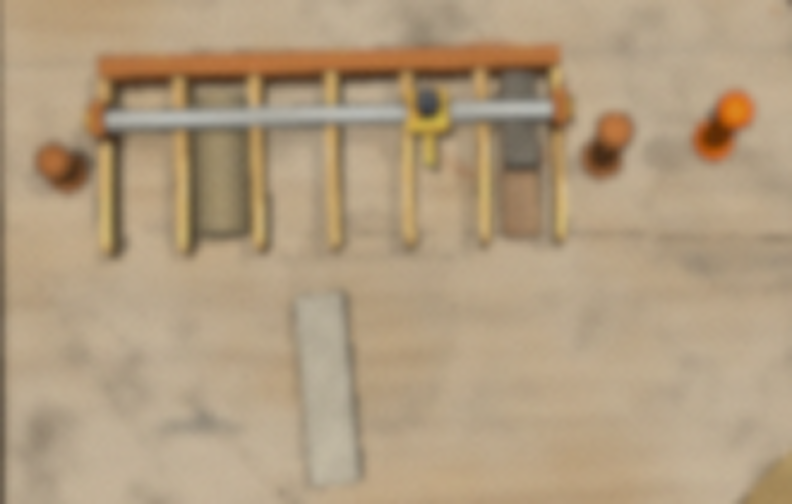

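View pics/cb.png

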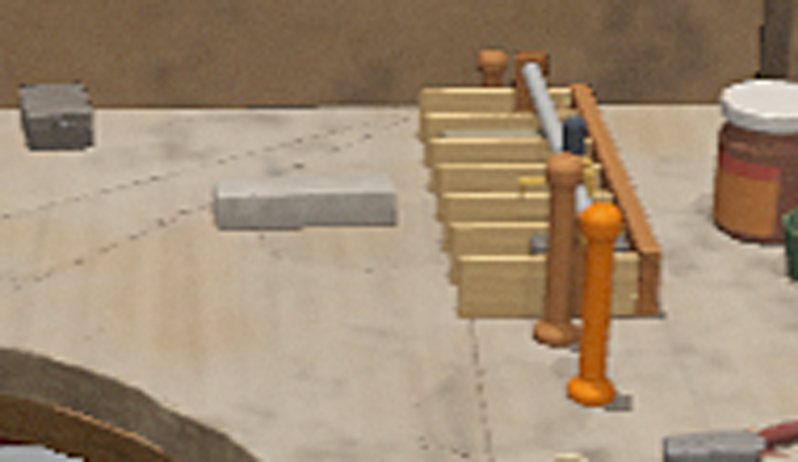

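The crops show the tall wooden post at the right end (crop (610,140)) and the low post at the left (60,165); the orange one is the look-alike. So the third gap is at rack y=-20, between the dividers at crop x 333 and 408, and it's empty. The pointer stands over gap 2 (428,105) and the stone is at (327,388). Next I'll measure these.

```bash
cat > m.py <<'E'
from h import *
def stone(f):
    hsv=cv2.cvtColor(f['color'],cv2.COLOR_BGR2HSV); m=np.zeros((400,640),np.uint8)
    r=(slice(160,260),slice(255,335))
    m[r]=(((hsv[...,1]<62)&(hsv[...,2]>120)))[r]
    m=cv2.morphologyEx(m,cv2.MORPH_OPEN,np.ones((3,3)))
    c=max(cv2.findContours(m,0,2)[0],key=cv2.contourArea)
    P=np.array([onz(f,u,v,.021)[:2] for u,v in c[:,0]],np.float32)
    return cv2.minAreaRect(P*1000),cv2.boundingRect(c)
E
python3 - <<'E'
from m import *
t=load('top0'); C=lambda x,y:(220+(x+.5)/4.8-.5,130+(y+.5)/4.8-.5)
print(stone(t))
pts=[]
# divider tops: yellow profile along rows in crop
big=cv2.resize(t['color'][130:235,220:385],None,fx=4.8,fy=4.8,interpolation=cv2.INTER_CUBIC)
hsv=cv2.cvtColor(big,cv2.COLOR_BGR2HSV)
g=[-120,-80,-40,0,40,80,120]
for row in (150,180,205,225):
    out=[]
    for x0 in (559,485,408,334,259,182,107):
        w=hsv[row-4:row+5,x0-14:x0+15,1].astype(float).mean(0)*hsv[row-4:row+5,x0-14:x0+15,2].mean(0); w=np.clip(w-np.percentile(w,60),0,None)
        x=x0-14+(w*np.arange(29)).sum()/w.sum(); out.append(onz(t,*C(x,row),.034)[:2])
    out=np.array(out); print(row,(out*1000).round(1).tolist(), np.polyfit(g,out[:,0]*1000,1),np.polyfit(g,out[:,1]*1000,1))
for n,x,y,z in(('tall',617,128,.1),('low',51,160,.05),('knob',428,101,.083),('noseR',559,241,.034),('nose0',334,248,.034),('noseL',107,252,.034),('bracketR',563,105,.058),('bracketL',96,117,.058)):print(n,onz(t,*C(x,y),z).round(4))
s=load('side0')
for n,u,v in(('knob',361,189),):print(n,ray(s,u,v)/ray(s,u,v)[1],s['position'])
E
```

```text
(((474.0018310546875, 157.0108184814453), (98.74546813964844, 171.89437866210938), 89.12627410888672), (255, 191, 40, 69))
150 [[631.8, -2.2], [632.8, 37.4], [633.7, 77.0], [634.7, 117.1], [635.7, 156.9], [636.6, 196.8], [637.6, 236.8]] [2.42341308e-02 6.34701113e+02] [  0.99627785 117.11022463]
180 [[615.8, -2.9], [616.8, 37.2], [617.7, 77.4], [618.7, 117.2], [619.7, 156.6], [620.7, 196.8], [621.7, 236.6]] [2.45060484e-02 6.18716537e+02] [  0.99728412 116.96413684]
205 [[602.5, -3.0], [603.5, 37.5], [604.4, 77.3], [605.4, 117.0], [606.4, 156.7], [607.4, 196.8], [608.4, 236.7]] [2.47139853e-02 6.05427060e+02] [  0.99737155 116.9744958 ]
225 [[591.8, -2.7], [592.8, 37.3], [593.8, 77.3], [594.8, 116.7], [595.8, 156.9], [596.8, 196.7], [597.8, 236.9]] [2.48817365e-02 5.94815005e+02] [  0.99750792 117.03850302]
tall [ 0.6316 -0.0285  0.1   ]
low [0.6304 0.2619 0.05  ]
knob [0.6506 0.0654 0.083 ]
noseR [ 0.5834 -0.0016  0.034 ]
nose0 [0.5826 0.1169 0.034 ]
noseL [0.5835 0.236  0.034 ]
bracketR [ 0.6515 -0.0044  0.058 ]
bracketL [0.651 0.237 0.058]
knob [ 0.1696662   1.         -0.40013138] [ 0.4695422  -1.0040403   0.50690126]
```

Gap 3 centre is at y≈0.097, with the rack origin ≈(0.631,0.117) and yaw ≈0. The knob is at ≈(0.651,0.0655), so it needs about +32 mm in y. I'll move the shut fingers to the right of the knob.

Call:
{"name": "move_arm", "arguments": {"rows": [-1,2.5,-3.1,0,0.25,-1,2.5,-3.1,0,0.25,-1,2.5,-3.1,0,0.25,-1,2.5,-3.1,0,0.25,-1,2.5,-3.1,0,0.25,-1,2.5,-3.1,0,0.25,-1,2.5,-3.1,0,0.25,-1,2.5,-3.1,0,0.25,-1,2.5,-3.1,0,0.25,-1,2.5,-3.1,0,0.25,-1,2.5,-3.1,0,0.25,-1,2.5,-3.1,0,0.25]}}

```text
clock: 1.3
tool_pos: [0.4928, 0.2211, 0.2223]
tcp_rot: [[1.0, 0.003, -0.001], [0.003, -1.0, -0.0], [-0.001, 0.0, -1.0]]
force: [0.4, 0.5, 1.2]
opening: 0.0027
grasp_force: 0.0
```

Call:
{"name": "move_arm", "arguments": {"rows": [-1,2.65,-3.2,-1,0,-1,2.65,-3.2,-1,0,-1,2.65,-3.2,-1,0,-1,2.65,-3.2,-1,0,-1,2.65,-3.2,-1,0,-1,2.65,-3.2,-1,0,-1,0,0,0,0,-1,0,0,0,0]}}

```text
clock: 2.1
tool_pos: [0.651, 0.0297, 0.1611]
tcp_rot: [[1.0, -0.001, -0.003], [-0.001, -1.0, -0.0], [-0.003, 0.0, -1.0]]
force: [0.1, -0.2, -0.5]
opening: 0.0001
grasp_force: 0.0
```

```bash
python3 - <<'E'
from h import *
t=grab('top','t1');s=grab('side','s1')
a=cv2.resize(t['color'][120:210,240:380],(700,450)); b=cv2.resize(s['color'][120:250,300:430],(450,450))
cv2.imwrite('pics/c1.png',np.hstack([a[:,200:550],b]))
print(manip.read_state()['tool_pos'])
E
```

```text
[0.65086424 0.03121534 0.16259076]
```

View pics/c1.png

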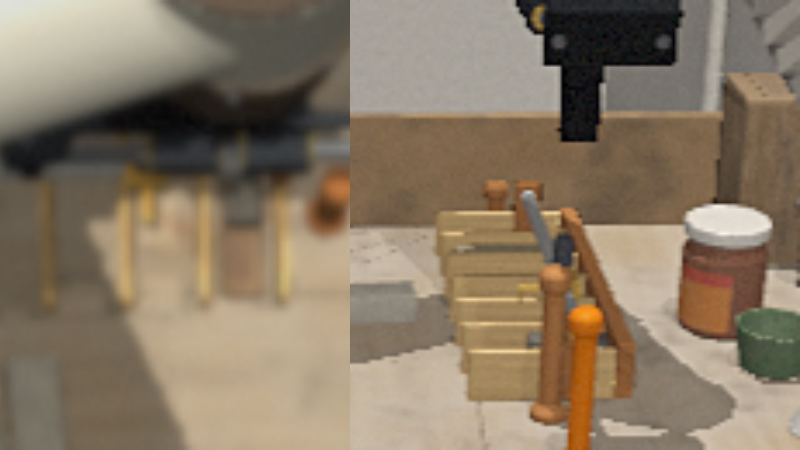

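The side view shows the shut fingers at crop (580,100) above and short of the knob (565,250), clear of the posts. The body runs along y. I'll descend and push the knob to the left.

Call:
{"name": "move_arm", "arguments": {"rows": [-1,0,0,-3,0,-1,0,0,-3,0,-1,0,0,-2,0,-1,0,0,-1,0,-1,0,0,0,0,-1,0,0.6,0,0,-1,0,0.6,0,0,-1,0,0.6,0,0,-1,0,0,0,0]}}

```text
clock: 3.1
tool_pos: [0.6518, 0.0498, 0.0735]
tcp_rot: [[1.0, 0.003, 0.002], [0.003, -1.0, 0.0], [0.002, -0.0, -1.0]]
force: [0.8, -0.4, -0.0]
opening: 0.0004
grasp_force: 0.0
```

Call:
{"name": "move_arm", "arguments": {"rows": [-1,0,0.4,0,0,-1,0,0.4,0,0,-1,0,0.4,0,0,-1,0,0.4,0,0,-1,0,0.4,0,0,-1,0,0,0,0]}}

```text
clock: 3.7
tool_pos: [0.6513, 0.0693, 0.0724]
tcp_rot: [[1.0, 0.002, -0.0], [0.002, -1.0, 0.0], [-0.0, -0.0, -1.0]]
force: [0.2, 0.1, -0.4]
opening: 0.0005
grasp_force: 0.1
```

```bash
cat > tong.py <<'E'
from h import *
import sys
def brass(f,tag=''):
    "tongue/block front of brass pointer: saturated yellow pixels in front of the rail, at z~.048"
    hsv=cv2.cvtColor(f['color'],cv2.COLOR_BGR2HSV)
    m=((hsv[...,0]>20)&(hsv[...,0]<33)&(hsv[...,1]>165)&(hsv[...,2]>90)); z=np.zeros_like(m); z[146:172,265:330]=m[146:172,265:330]
    v,u=np.nonzero(z); 
    return len(u), u.mean(), onz(f,u.mean(),v.mean(),.05)
if __name__=='__main__':
    print(brass(load('top0')),brass(load('t1')))
    t=grab('top',sys.argv[1]); print(brass(t)); s=manip.read_state(); print(s['tool_pos'],s['force'])
E
python3 tong.py t2
```

```text
(0, np.float64(nan), array([nan, nan, nan])) (0, np.float64(nan), array([nan, nan, nan]))
(0, np.float64(nan), array([nan, nan, nan]))
[0.65115983 0.06921549 0.07229427] [-0.51938836  0.02246216  0.00220974]tong.py:8: RuntimeWarning: Mean of empty slice.
  return len(u), u.mean(), onz(f,u.mean(),v.mean(),.05)
  ret = ret.dtype.type(ret / rcount)
```

```bash
python3 - <<'E'
from h import *
t=load('top0');h=cv2.cvtColor(t['color'],cv2.COLOR_BGR2HSV)
print(h[153:166:2,305:314].tolist()); print(h[170,300:306].tolist(),'div')
for k in('t1','t2'):
    h=cv2.cvtColor(load(k)['color'],cv2.COLOR_BGR2HSV); m=(h[...,0]>=20)&(h[...,0]<36)&(h[...,1]>160); v,u=np.nonzero(m[145:175,270:330]); print(k,len(u),np.c_[u+270,v+145].tolist()[:60])
E
```

```text
[[[19, 124, 181], [19, 155, 166], [19, 136, 118], [19, 82, 78], [21, 71, 75], [23, 114, 98], [24, 151, 144], [23, 145, 172], [21, 95, 166]], [[21, 146, 195], [22, 163, 200], [23, 162, 187], [24, 160, 178], [23, 158, 179], [24, 158, 186], [24, 161, 197], [23, 153, 192], [21, 126, 162]], [[21, 141, 175], [21, 150, 163], [22, 156, 160], [21, 162, 170], [21, 165, 173], [21, 158, 163], [20, 155, 151], [20, 139, 139], [19, 112, 128]], [[20, 116, 181], [19, 104, 149], [20, 103, 151], [21, 129, 176], [22, 145, 183], [21, 131, 158], [19, 92, 142], [17, 76, 157], [18, 74, 170]], [[21, 113, 188], [20, 100, 158], [20, 95, 163], [21, 121, 186], [22, 138, 188], [22, 129, 166], [18, 95, 156], [17, 79, 175], [17, 76, 188]], [[20, 113, 190], [20, 98, 162], [20, 91, 168], [22, 109, 177], [23, 129, 178], [22, 121, 160], [18, 98, 153], [16, 88, 174], [16, 87, 184]], [[19, 116, 192], [18, 97, 168], [18, 82, 172], [18, 80, 175], [19, 83, 166], [19, 83, 153], [17, 82, 159], [17, 83, 179], [16, 85, 188]]]
[[18, 69, 182], [17, 69, 174], [18, 71, 172], [18, 82, 183], [19, 98, 201], [19, 107, 193]] div
t1 1 [[309, 156]]
t2 0 []
```

Call:
{"name": "move_arm", "arguments": {"rows": [-1,0,0.3,0,0,-1,0,0.3,0,0,-1,0,0,0,0,-1,0,-1.5,0,0,-1,0,-1.5,0,0,-1,0,0,4,0,-1,-1,0,4,0,-1,-4,0,3,0,-1,-4.5,0,0,0,-1,-4.5,0,0,0,-1,-4.5,0,0,0,-1,0,0,0,0]}}

```text
clock: 4.95
tool_pos: [0.4601, 0.0423, 0.1822]
tcp_rot: [[1.0, 0.001, -0.004], [0.001, -1.0, 0.0], [-0.004, -0.0, -1.0]]
force: [1.1, 0.0, 0.5]
opening: 0.0003
grasp_force: 0.0
```

```bash
python3 - <<'E'
from h import *
t=grab('top','t3');s=grab('side','s3')
a=cv2.resize(t['color'][130:235,240:345],(525,525),interpolation=cv2.INTER_CUBIC); b=cv2.resize(s['color'][170:250,325:380],(275,400))
b=np.vstack([b,np.zeros((125,275,3),np.uint8)])
cv2.imwrite('pics/c3.png',np.hstack([a,b])); print(manip.read_state()['tool_pos'])
E
```

```text
[0.46601355 0.0438463  0.18345027]
```

View pics/c3.png

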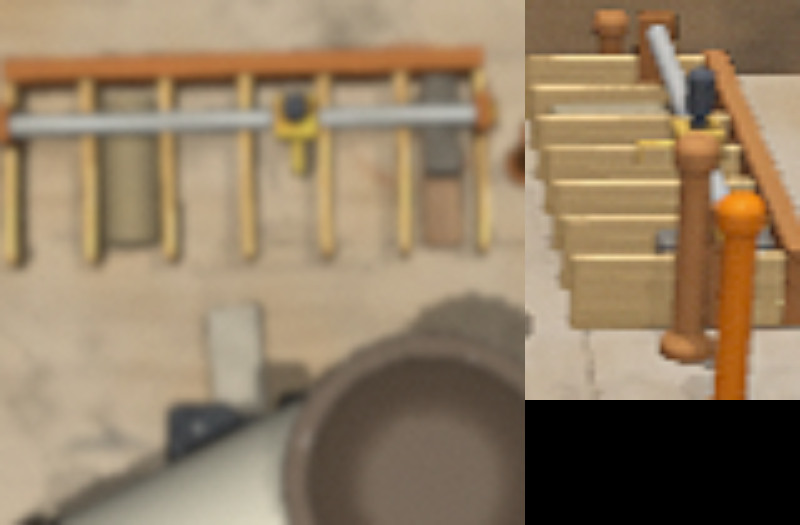

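The pointer block is at crop x≈297 and the gap centre at 286 (dividers at 247 and 325), so it's about 5–6 mm short. I'll put a number on it before correcting.

```bash
cat > tong.py <<'E'
from h import *
import sys
def brass(f,u0):
    h=cv2.cvtColor(f['color'],cv2.COLOR_BGR2HSV).astype(float)
    m=np.zeros((400,640),bool); m[150:162,u0-7:u0+8]=((h[...,0]>=20)&(h[...,1]>135)&(h[...,2]>120))[150:162,u0-7:u0+8]
    v,u=np.nonzero(m); uc=(u.min()+u.max())/2
    g=f['color'].max(2).astype(float)[148:154,u0-5:u0+6]; w=np.clip(120-g,0,None); ku=u0-5+(w.sum(0)*np.arange(11)).sum()/w.sum()
    return len(u),u.mean(),uc,'block y',onz(f,u.mean(),155,.054)[1],'knob y',onz(f,ku,151,.08)[1]
print(brass(load('top0'),309)); print(brass(load('t3'),299))
if len(sys.argv)>1: print(brass(grab('top',sys.argv[1]),297))
E
python3 tong.py
```

```text
(41, np.float64(308.9756097560976), np.float64(308.5), 'block y', np.float64(0.06525408569946634), 'knob y', np.float64(0.06566440810315827))
(39, np.float64(299.20512820512823), np.float64(299.0), 'block y', np.float64(0.0895981107620869), 'knob y', np.float64(0.08994551280259672))
```

Call:
{"name": "move_arm", "arguments": {"rows": [-1,4.5,0,0,0,-1,4.5,0,0,0,-1,4.5,0,-1,0,-1,4,0,-2,0,-1,1,0,-3,0,-1,0,0,-3,0,-1,0,0,-2,0,-1,0,1,0,0,-1,0,1,0,0,-1,0,0,0,0,-1,0,0,0,0]}}

```text
clock: 6.15
tool_pos: [0.6525, 0.0656, 0.0744]
tcp_rot: [[1.0, 0.003, 0.003], [0.003, -1.0, 0.001], [0.003, -0.001, -1.0]]
force: [0.3, -0.0, -0.5]
opening: 0.0001
grasp_force: 0.0
```

Call:
{"name": "move_arm", "arguments": {"rows": [-1,0,0.4,0,0,-1,0,0.4,0,0,-1,0,0.3,0,0,-1,0,0.3,0,0,-1,0,0.3,0,0,-1,0,0,0,0,-1,0,-1.5,0,0,-1,0,-1.5,0,0,-1,0,0,4,0,-1,-1,0,4,0,-1,-4.5,0,2,0,-1,-4.5,0,0,0]}}

```text
clock: 7.35
tool_pos: [0.5526, 0.0508, 0.1757]
tcp_rot: [[1.0, -0.0, 0.007], [-0.0, -1.0, 0.002], [0.007, -0.002, -1.0]]
force: [-0.4, -0.3, -0.1]
opening: 0.001
grasp_force: 0.0
```

Call:
{"name": "move_arm", "arguments": {"rows": [0,-4.5,-4,0,0,0,-4,-4,0,0,0,0,-4,0,0,0,0,-4,0,0,0,0,0,0,0]}}

```text
clock: 7.85
tool_pos: [0.4774, -0.1011, 0.1727]
tcp_rot: [[1.0, -0.005, 0.0], [-0.005, -1.0, -0.0], [0.0, 0.0, -1.0]]
force: [-0.1, 0.6, 0.2]
opening: 0.0324
grasp_force: 0.0
```

```bash
python3 tong.py t4; python3 - <<'E'
from h import *
t=load('t4'); cv2.imwrite('pics/c4.png',cv2.resize(t['color'][130:235,230:350],None,fx=5,fy=5,interpolation=cv2.INTER_CUBIC)); s=manip.read_state(); print(s['tool_pos'],s['opening'])
E
```

```text
(41, np.float64(308.9756097560976), np.float64(308.5), 'block y', np.float64(0.06525408569946634), 'knob y', np.float64(0.06566440810315827))
(39, np.float64(299.20512820512823), np.float64(299.0), 'block y', np.float64(0.0895981107620869), 'knob y', np.float64(0.08994551280259672))
(40, np.float64(296.4), np.float64(296.0), 'block y', np.float64(0.09658387907648833), 'knob y', np.float64(0.09733976260780718))
[ 0.47765306 -0.09961684  0.17254333] 0.03620463535114864
```

View pics/c4.png

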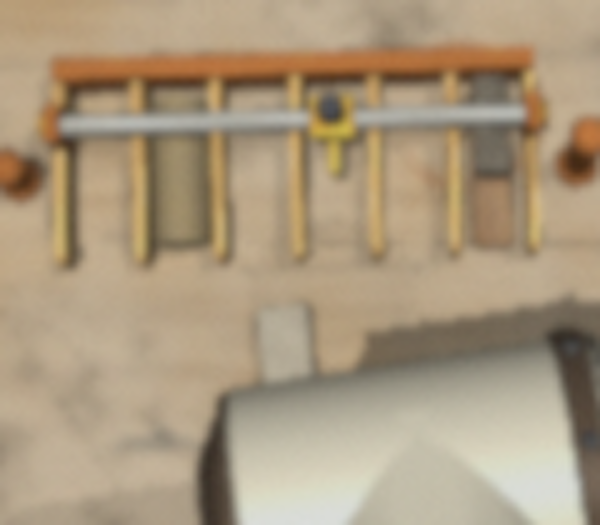

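The pointer is centred over gap 3: crop x 333 between dividers at 297 and 375, measured y≈0.097. Next the stone.

```bash
python3 - <<'E'
from h import *
t=load('top0')
P=np.array([onz(t,220+(x+.5)/4.8-.5,130+(y+.5)/4.8-.5,.021)[:2]*1000 for x,y in((295,297),(343,291),(360,479),(312,486))])
print(P.round(1),P.mean(0)); a=(P[0]+P[1])/2-(P[2]+P[3])/2; print(np.linalg.norm(a),np.degrees(np.arctan2(a[1],a[0])))
E
```

```text
[[558.5 138.8]
 [561.  113.3]
 [461.2 106.5]
 [458.2 131.9]] [509.73082656 122.63515313]
100.28362396386719 3.9276312408821763
```

Call:
{"name": "move_arm", "arguments": {"rows": [0.5,0.5,3.7,0,0.25,0.5,0.5,3.7,0,0.25,0.5,0.5,3.7,0,0.25,0.5,0.5,3.7,0,0,0.5,0.5,3.7,0,0,0.5,0.5,3.7,0,0,0.5,0,0,-4,0,0.5,0,0,-4,0,0.5,0,0,-4,0,0.5,0,0,0,0,0.5,0,0,0,0]}}

```text
clock: 9.0
tool_pos: [0.5088, 0.1253, 0.0528]
tcp_rot: [[0.997, 0.081, -0.0], [0.081, -0.997, -0.001], [-0.0, 0.001, -1.0]]
force: [1.5, 0.1, 1.2]
opening: 0.0656
grasp_force: 0.0
```

```bash
python3 - <<'E'
from h import *
s=grab('side','s5');t=grab('top','t5')
a=cv2.resize(s['color'][130:250,230:390],(800,600),interpolation=cv2.INTER_CUBIC)
cv2.imwrite('pics/c5.png',a); q=manip.read_state(); print(q['tool_pos'],q['tcp_rot'],q['opening'])
E
```

```text
[0.51021011 0.12595632 0.05471599] [[ 0.99674619  0.08050855  0.00392415]
 [ 0.08050202 -0.99675283  0.00179602]
 [ 0.00405601 -0.00147427 -0.99999069]] 0.06525484074593323
```

View pics/c5.png

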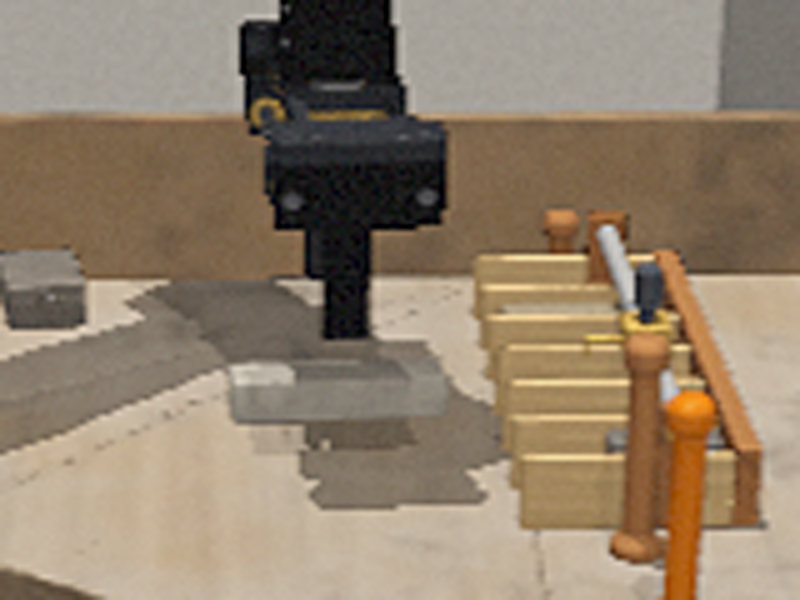

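The gripper straddles the stone's middle: fingers at crop (348,335), stone spanning 230–445. I'll descend and close.

Call:
{"name": "move_arm", "arguments": {"rows": [0.5,0,-0.3,-2.5,0,0.5,0,0,-1.5,0,0.5,0,0,-0.6,0,0.5,0,0,0,0,0.5,0,0,0,0]}}

```text
clock: 9.6
tool_pos: [0.5097, 0.1226, 0.008]
tcp_rot: [[0.997, 0.08, 0.003], [0.08, -0.997, 0.001], [0.003, -0.001, -1.0]]
force: [0.1, 0.7, -0.6]
opening: 0.0649
grasp_force: 0.0
```

Call:
{"name": "move_arm", "arguments": {"rows": [-0.2,0,0,0,0,-0.3,0,0,0,0,-0.38,0,0,0,0,-0.42,0,0,0,0,-0.42,0,0,0,0,-0.42,0,0,0,0,-0.42,0,0,0,0]}}

```text
clock: 10.3
tool_pos: [0.5086, 0.1222, 0.0065]
tcp_rot: [[0.997, 0.08, 0.0], [0.08, -0.997, 0.0], [0.0, -0.0, -1.0]]
force: [-0.6, 0.7, -0.6]
opening: 0.0261
grasp_force: 0.4
```

The hold is only 0.4 N, so it guides the stone and can't lift it. I'll turn and slide it to the gap's line.

Call:
{"name": "move_arm", "arguments": {"rows": [-0.42,0,-0.3,0,-0.17,-0.42,0,-0.5,0,-0.2,-0.42,0,-0.5,0,-0.2,-0.42,0,-0.5,0,-0.2,-0.42,0,-0.5,0,0,-0.42,0,-0.2,0,0,-0.42,0,0,0,0,-0.42,0,0,0,0]}}

```text
clock: 11.1
tool_pos: [0.5084, 0.0967, 0.0065]
tcp_rot: [[1.0, -0.001, -0.001], [-0.001, -1.0, -0.0], [-0.001, 0.0, -1.0]]
force: [0.5, -1.7, 0.4]
opening: 0.0258
grasp_force: 23.2
```

```bash
python3 - <<'E'
from h import *
s=grab('side','s6');t=grab('top','t6')
a=cv2.resize(s['color'][130:250,230:350],(400,400),interpolation=cv2.INTER_CUBIC);b=cv2.resize(t['color'][140:240,240:340],(400,400),interpolation=cv2.INTER_CUBIC)
cv2.imwrite('pics/c6.png',np.hstack([a,b])); q=manip.read_state(); print(q['tool_pos'],q['tcp_rot'][:,0],q['opening'],q['grasp_force'])
E
```

```text
[0.50839875 0.09688388 0.00654333] [ 9.99999633e-01 -7.12009429e-04 -4.75968359e-04] 0.02588219087805921 23.18242371082306
```

View pics/c6.png

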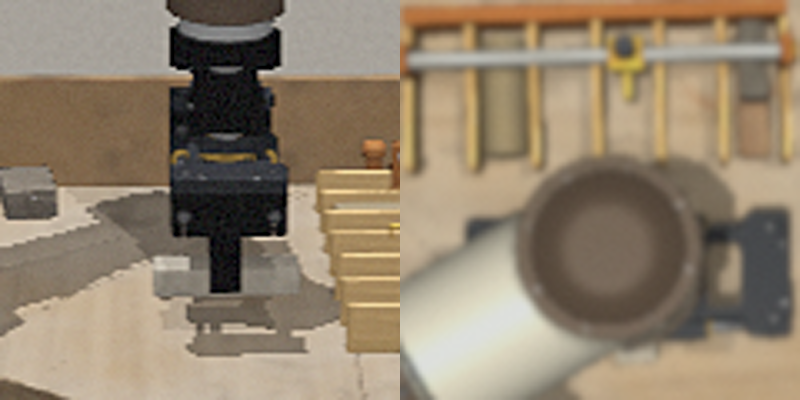

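The stone is square with the gap. I'll slide its nose into the gap.

Call:
{"name": "move_arm", "arguments": {"rows": [-0.42,0.4,0,0,0,-0.42,0.5,0,0,0,-0.42,0.5,0,0,0,-0.42,0.5,0,0,0,-0.42,0.5,0,0,0,-0.42,0.5,0,0,0,-0.42,0.5,0,0,0,-0.42,0.5,0,0,0,-0.42,0.3,0,0,0,-0.42,0,0,0,0]}}

```text
clock: 12.2
tool_pos: [0.5516, 0.0972, 0.0065]
tcp_rot: [[1.0, -0.001, 0.001], [-0.001, -1.0, 0.0], [0.001, -0.0, -1.0]]
force: [1.0, -1.2, -0.4]
opening: 0.0257
grasp_force: 23.2
```

Call:
{"name": "move_arm", "arguments": {"rows": [-0.2,0,0,0,0,-0.1,0,0,0,0,-0.1,0,0,0,0,-0.1,0,0,3,0,-0.1,0,0,3,0,-0.4,-4,0,0,0,-0.8,-4,0,0,0,-1,-1.5,0,0,0,-1,0,0,0,0,-1,0,0,0,0]}}

```text
clock: 13.2
tool_pos: [0.4564, 0.0976, 0.067]
tcp_rot: [[1.0, 0.0, 0.002], [0.0, -1.0, 0.001], [0.002, -0.001, -1.0]]
force: [0.5, 0.0, 0.3]
opening: 0.0073
grasp_force: 0.0
```

```bash
python3 - <<'E'
from h import *
s=grab('side','s7')
# stone top far ridge: grey columns on the stone in side view -> x extents at y=.097
h=cv2.cvtColor(s['color'],cv2.COLOR_BGR2HSV)
for x in(.50,.55,.60): print(x,proj(s,(x,.084,.021)),proj(s,(x,.084,0)))
u0,v0=proj(s,(.50,.084,.012)); v=int(round(v0)); print(v,h[v,int(u0)-20:int(u0)+60,1].tolist())
q=manip.read_state(); print(q['tool_pos'],q['opening'])
E
```

```text
0.5 (np.float64(293.3951685224777), np.float64(209.92886680955877)) (np.float64(293.3784392477874), np.float64(218.21463385139296))
0.55 (np.float64(315.0899436312816), np.float64(209.7016233844108)) (np.float64(314.927229543734), np.float64(217.96428806515354))
0.6 (np.float64(336.6552432213697), np.float64(209.4757361595552)) (np.float64(336.34827867682003), np.float64(217.71542632796803))
213 [66, 75, 72, 63, 69, 71, 68, 59, 65, 64, 66, 61, 58, 52, 53, 54, 62, 68, 61, 63, 68, 44, 39, 33, 34, 31, 32, 36, 34, 31, 31, 33, 36, 29, 28, 32, 34, 33, 34, 31, 31, 35, 34, 28, 36, 32, 36, 33, 35, 32, 35, 35, 34, 37, 34, 27, 34, 77, 118, 102, 97, 92, 99, 98, 98, 93, 94, 95, 91, 93, 93, 95, 94, 93, 96, 94, 95, 96, 97, 96]
[0.45682657 0.09764954 0.06690248] 0.0044003381137510105
```

The stone's rear end is at x≈0.5015. I'll go down behind it and push with shut fingers.

Call:
{"name": "move_arm", "arguments": {"rows": [-1,0,0,-3,0,-1,0,0,-2.2,0,-1,0,0,-0.5,0,-1,0,0,0,0,-1,1.5,0,0,0,-1,1,0,0,0,-1,0.8,0,0,0,-1,0.8,0,0,0,-1,0.8,0,0,0,-1,0.8,0,0,0,-1,0.8,0,0,0,-1,0.8,0,0,0]}}

```text
clock: 14.45
tool_pos: [0.5291, 0.097, 0.0095]
tcp_rot: [[1.0, -0.001, -0.0], [-0.001, -1.0, -0.0], [-0.0, 0.0, -1.0]]
force: [-0.7, -0.7, -0.3]
opening: 0.0001
grasp_force: 0.6
```

Call:
{"name": "move_arm", "arguments": {"rows": [-1,0.7,0,0,0,-1,0.7,0,0,0,-1,0.6,0,0,0,-1,0.4,0,0,0,-1,0.3,0,0,0,-1,0.3,0,0,0,-1,0,0,0,0]}}

```text
clock: 15.15
tool_pos: [0.5592, 0.0972, 0.0096]
tcp_rot: [[1.0, -0.001, 0.001], [-0.001, -1.0, 0.0], [0.001, -0.0, -1.0]]
force: [0.5, -0.1, 0.1]
opening: 0.0007
grasp_force: 0.0
```

```bash
cat > rear.py <<'E'
from h import *
import sys
s=grab('side',sys.argv[1]);h=cv2.cvtColor(s['color'],cv2.COLOR_BGR2HSV)
xs=np.arange(.48,.592,.0023); print([(round(float(x),4),int(h[int(round(proj(s,(x,.084,.012))[1])),int(round(proj(s,(x,.084,.012))[0])),1])) for x in xs[20:]])
q=manip.read_state(); print(q['tool_pos'],q['force'])
E
python3 rear.py s8
```

```text
[(0.526, 63), (0.5283, 65), (0.5306, 71), (0.5329, 74), (0.5352, 66), (0.5375, 68), (0.5398, 61), (0.5421, 70), (0.5444, 78), (0.5467, 68), (0.549, 204), (0.5513, 255), (0.5536, 255), (0.5559, 170), (0.5582, 0), (0.5605, 170), (0.5628, 204), (0.5651, 71), (0.5674, 19), (0.5697, 37), (0.572, 37), (0.5743, 31), (0.5766, 35), (0.5789, 33), (0.5812, 28), (0.5835, 30), (0.5858, 78), (0.5881, 118), (0.5904, 117)]
[0.5589962  0.09721663 0.00959793] [ 0.05545635 -0.33490965  0.23079503]
```

Call:
{"name": "move_arm", "arguments": {"rows": [-1,0.2,0,0,0,-1,0.2,0,0,0,-1,0.1,0,0,0,-1,0.1,0,0,0,-1,0,0,0,0]}}

```text
clock: 15.7
tool_pos: [0.5638, 0.0969, 0.0094]
tcp_rot: [[1.0, -0.001, -0.002], [-0.001, -1.0, -0.0], [-0.002, 0.0, -1.0]]
force: [-2.9, 0.4, 1.9]
opening: 0.0004
grasp_force: 1.6
```

Call:
{"name": "move_arm", "arguments": {"rows": [-1,0.1,0,0,0,-1,0,0,0,0]}}

```text
clock: 15.9
tool_pos: [0.5639, 0.0968, 0.0093]
tcp_rot: [[1.0, -0.001, -0.004], [-0.001, -1.0, -0.001], [-0.004, 0.001, -1.0]]
force: [-5.8, 0.9, 3.4]
opening: 0.0005
grasp_force: 2.8
```

Call:
{"name": "move_arm", "arguments": {"rows": [-1,0.2,0,0,0,-1,0,0,0,0,-1,0,0,0,0]}}

```text
clock: 16.2
tool_pos: [0.5639, 0.0964, 0.009]
tcp_rot: [[1.0, -0.001, -0.007], [-0.001, -1.0, -0.002], [-0.007, 0.002, -1.0]]
force: [-9.9, 2.1, 5.6]
opening: 0.0006
grasp_force: 4.7
```

The push has stalled with force rising, so the stone is home. I'll back off and check.

Call:
{"name": "move_arm", "arguments": {"rows": [-1,-0.5,0,0,0,-1,-2,0,0,0,-1,-3,0,0,0,-1,0,0,4,0,-1,0,0,4,0,-1,-2,-4,3,0,-1,0,-5,0,0,-1,0,-5,0,0,-1,0,-5,0,0,-1,0,-5,0,0,-1,0,0,0,0]}}

```text
clock: 17.3
tool_pos: [0.4944, -0.145, 0.1177]
tcp_rot: [[1.0, -0.008, 0.003], [-0.008, -1.0, -0.001], [0.003, 0.001, -1.0]]
force: [-0.1, -0.6, -0.2]
opening: 0.0006
grasp_force: 0.0
```

```bash
python3 tong.py t9|tail -1; python3 rear.py s9; python3 - <<'E'
from h import *
t=load('t9');s=load('s9')
a=cv2.resize(t['color'][130:235,225:345],(480,420),interpolation=cv2.INTER_CUBIC);b=cv2.resize(s['color'][165:245,320:380],(315,420),interpolation=cv2.INTER_CUBIC)
cv2.imwrite('pics/c9.png',np.hstack([a,b]))
print([ (round(x,3),[round(float(k),1) for k in proj(t,(x,.097,.021))]) for x in(.57,.574,.58)])
E
```

```text
(36, np.float64(296.3888888888889), np.float64(296.0), 'block y', np.float64(0.09661154663423009), 'knob y', np.float64(0.0973467405217765))
[(0.526, 60), (0.5283, 58), (0.5306, 57), (0.5329, 56), (0.5352, 54), (0.5375, 61), (0.5398, 58), (0.5421, 57), (0.5444, 59), (0.5467, 57), (0.549, 56), (0.5513, 57), (0.5536, 57), (0.5559, 57), (0.5582, 55), (0.5605, 54), (0.5628, 57), (0.5651, 55), (0.5674, 50), (0.5697, 51), (0.572, 51), (0.5743, 52), (0.5766, 31), (0.5789, 32), (0.5812, 38), (0.5835, 30), (0.5858, 76), (0.5881, 114), (0.5904, 109)]
[ 0.49448459 -0.14143436  0.1175181 ] [ 0.69143213 -0.4208144   0.44778754]
[(0.57, [297.4, 186.6]), (0.574, [297.3, 185.0]), (0.58, [297.3, 182.7])]
```

View pics/c9.png

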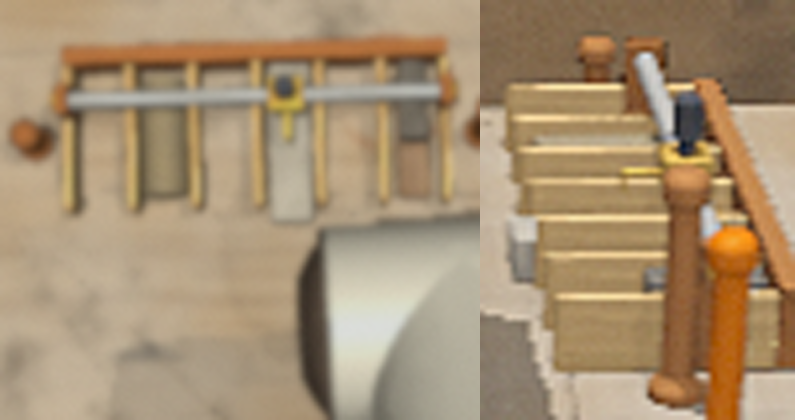

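The stone lies in gap 3 (crop (292,170)) with about 10–12 mm standing out, which matches home. The pointer is still centred at y≈0.097, and the brush and roller haven't moved. Handing in.

```bash
python3 -c "from rig import manip; print(manip.job_done())"
```

```text
the job is handed in; nothing more can be done
None
```

The job is handed in: the pointer stands over the middle of the third gap from the tall post, and the whetstone was slid flat into that gap until it stalled against the back board, nothing else visibly moved in the rack (17.3 s of the 61 s used).

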